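# Mount a tube carrier on a camera stand's dovetail rail

### The job

Fit the tube carrier to the dovetail rail of the tube-photography stand: slide it on from the rail's open end with its clamp knob on the side away from the robot, push it fully home against the stop block, and then tighten the clamp knob firmly clockwise so that the carrier is locked there. Keep the sample tube upright all the while, and leave the tube racks and the tip box where they are.

Things in the scene. Friction and masses are not known exactly. Their poses are not given: they have to be found in the camera images.
- tube_carrier: Loose dark metal carriage, 78 mm wide (x), 64 mm long (y), plate top at z = 28 mm, about 0.4 kg, with an upright tube holder on it. Origin: centre of its underside (jaw bottoms), z up. +y is the end that meets the stop, -x the clamp knob's side. Stands on the bench at the start, turned up to 40 degrees from the rail. Mounted, its axes are those of the rail.
- holder_grip (a point): On the carrier at (0, 0, 62) mm: middle of the place to grip on the aluminium tube holder, a block 34 mm in x, 30 mm in y, from z = 28 to 78 mm of the carrier. The tube's cap, 17 mm diameter, stands on it up to z = 94 mm. Best gripped with the fingers closing along y, clear of the knob.
- clamp_shoe: Brass clamp shoe, 44 mm long, in the -x jaw of the carrier's dovetail groove; the knob drives it to +x. The groove runs right through along y: plate underside at z = 14 mm of the carrier, 45 degree jaws, tips 14 mm (fixed jaw, +x) and 15 mm (shoe drawn back) from the middle.
- rail: Fixed camera stand: foot plate, dovetail rail and from y = 230 mm a camera with ring light, up to 121 mm high. Origin: on the bench under the centre of the rail's open end; y along the rail to the camera, x across (-x is the side away from the robot), z up. A carrier on the rail rests with its origin at x = 0, z = 24 mm; the play is about 1.7 mm up and to each side, so enter at z = 25 mm, from the end only.
- rail_end (a point): Middle of the rail's open end, 38 mm above the bench (level of its top). The dovetail head is 44 mm wide on top, its 45 degree flanks run from z = 36 down to z = 26 mm where it is 24 mm wide, on a 20 mm web. The first 10 mm taper as a lead-in, 3 mm lower and 4.5 mm narrower each side at the tip.
- stop_face (a point): Middle of the face of the dark stop block (64 mm wide, 18 mm long, top 53 mm above the bench) bolted across the rail, 125 to 165 mm from the open end; the face looks to the open end, this point is 46 mm above the bench. Axes as the rail's.
- carrier_nose (a point): Centre of the carrier's flat +y end face, at (0, 32, 22) mm of the carrier; this face must touch the stop face.
- knob_grip (a point): On the carrier at (-51.5, 0, 49.5) mm: middle of the grip bar of the black wing knob. Site z = knob axis outward = (-0.5, 0, 0.866) of the carrier, 30 degrees from vertical. The bar, 34 x 10 mm, 19 mm high along the axis, is on a 9 mm stem 20 mm long. At knob angle q the bar lies along cos(0.7-q) u + sin(0.7-q) v, with u = (0.866, 0, 0.5), v = (0, 1, 0) of the carrier.
- clamp_knob (a joint): Angle of the clamp knob, rad; grows clockwise (looking down on the knob from outside), which moves the shoe in 4 mm per rad. Starts at 0 to 0.3 (slack), travel ends at 1.7. Turns with about 0.15 N m; on the rail all play is taken up at about 1.0, it is firmly tight from about 1.25, and at 1.35 it resists with 0.3 N m. Stays where it is left.
- microtube_rack: Green block rack, 100 x 250 x 45 mm, loose, beyond the rail. Origin: centre of its underside. To be left alone.
- blood_tube_rack: Green two-plate rack with red-capped tubes, 90 x 150 mm, 83 mm high, loose. Origin: centre of its underside. To be left alone.
- tip_box: White box of pipette tips, 84 x 124 mm, 58 mm high, loose. Origin: centre of its underside. To be left alone.
There are look-alikes about, which are no part of the job. What is shaped like the tube_carrier but purple is not meant.

How it is judged (in metres and radians):
On the way, in this order (a step that is already met when the one before it is completed fails the run):
1. the carrier is on the dovetail, knob on the side away from the robot, home against the stop, with its clamp still slack (y of carrier_nose in the frame of stop_face between -0.004 and 0.003 m and x of tube_carrier in the frame of rail between -0.006 and 0.006 m and z of tube_carrier in the frame of rail between 0.02 and 0.0275 m and angle between the y axis of tube_carrier and the y axis of rail, either way round below 0.06 rad and angle between tube_carrier's own z axis and vertical below 0.06 rad and x of knob_grip in the frame of rail below -0.03 m and value of joint clamp_knob below 0.8 rad), for 0.2 s.
2. the clamp knob is tightened: the shoe presses the dovetail with more than 15 N, the carrier still home (y of carrier_nose in the frame of stop_face between -0.004 and 0.003 m and x of tube_carrier in the frame of rail between -0.006 and 0.006 m and z of tube_carrier in the frame of rail between 0.02 and 0.0275 m and angle between the y axis of tube_carrier and the y axis of rail, either way round below 0.06 rad and angle between tube_carrier's own z axis and vertical below 0.06 rad and x of knob_grip in the frame of rail below -0.03 m and contact force between clamp_shoe and rail above 15 N), for 0.2 s.
At the end, for the whole second after the job is handed in: Carrier on the dovetail (within 6 mm of the rail's middle, origin 20 to 27.5 mm high, upright and along the rail within 0.06 rad), knob on the side away from the robot, end face within 4 mm of the stop face, clamp shoe pressing the rail with over 15 N, at rest (all of step 2 and linear speed of tube_carrier below 0.02 m/s); the robot touches nothing.
It fails at once if the sample tube is tipped more than 30 degrees (angle between tube_carrier's own z axis and vertical above 0.52 rad).
It fails at once if the microtube rack is pushed away (distance of microtube_rack from where it was at the start of the episode above 0.03 m).
It fails at once if the blood tube rack is pushed away (distance of blood_tube_rack from where it was at the start of the episode above 0.03 m).
It fails at once if the tip box is pushed away (distance of tip_box from where it was at the start of the episode above 0.03 m).
It also fails if it takes over 58 s, if anything falls off the work surface, if the arm or the gripper's body presses on something with over 40 N, if the wrist force passes 120 N, or if a joint passes its speed limit or range.

### The arm

A 6-joint arm with a two-finger parallel gripper is mounted at the origin on the work surface. World frame = base frame: x ahead of the robot, y to its left, z up, the work surface at z = 0. Lengths are in m, angles in degrees, forces in N, time in s.
With the tool pointing down it reaches from about 0.35 to 0.875 m from the base axis. Payload 4.2 kg.
Tool frame: the origin (TCP) lies midway between the tips of the shut fingers; the grasp point (between the pads) lies 19 mm behind it; y points along the fingers, z is the direction in which the jaws open and shut, and the axes are right-handed (so a half turn about y gives the same grasp; the last joint's range is limited). The gripper opens to 87 mm and grips with 3 to 60 N. Pads are 19 mm wide; open, the fingers measure 117 mm over their backs; the gripper's body (75 mm by 190 mm) begins 51 mm behind the grasp point.
Start: joints at [79.676, 22.042, 0.453, 0, -68.411, -14.817], TCP at [0.265, 0.566, 0.223] pointing down, gripper open.
Joint ranges: [-179.83, 179.83], [-69.29, 118.12], [-61.27, 80.66], [-181.25, 117.63], [-171.15, -9.14], [-177.46, 177.46]. Speed limits (degrees/s): [159.86, 159.86, 180, 180, 180, 180].

### API

Orientations are given as [roll, pitch, yaw] about the fixed x, y, z axes, in that order (R = Rz(yaw) Ry(pitch) Rx(roll)).
In Python, from workcell import env gives the robot as it stands. The module is installed in compiled form; this text tells all that it offers. Calls block until the motion is done:
- env.goto(position, orientation): joint-space move of the TCP to a pose.
- env.move_straight(position, rotation=None, rate=0.15, force_limit=None): straight line of the TCP; rotation=None keeps the orientation; rate is the mean speed in m/s. With force_limit (N) it stops when the force on the tool has changed by that much, and returns True; else False.
- env.set_joints(angles): joint-space move.
- env.gripper_to(opening, grasp_force=None): opening from 0.0 (shut) to 1.0 (fully open); grasp_force is the grip in N (None keeps the last); returns when the fingers have stopped.
- env.dwell(seconds).
- env.inverse_kinematics(position, orientation): joint angles nearest the present ones, or None.
- env.read_state(): the state.
- env.grab_frame(name): name is "side" or "top" or "wrist"; returns a dict with "image" (400x640x3 uint8, blue, green, red), "fx", "fy", "cx", "cy" (pixels), "D" ([k1, k2, p1, p2, k3] as OpenCV has them; the pictures are not rectified), "position" and "orientation" of the camera in the world. Camera axes: x right, y up, looking along -z (the intrinsics and any distortion apply to the point x, -y, -z); pixel columns grow to the right and rows downward; lengths in m; the calibration is good to about 2 mm. A picture is of the moment at which its call begins. There is no depth.
A pose or a line that the arm cannot do raises env.Unreachable and nothing moves.
- env.close_job(): hands the job in, once; it reports no verdict.
Trained networks look in a picture, given as the dict that the camera call returned (one of the last four; its "shot" number tells which), for a name from the list of things; names that differ only in an ending like _2 or _b are one class to them, and where a whole thing is asked for, a point or a joint stands for the part that bears it (a point fixed in the world has none). Each returns a list of dicts, best first, with "score" (0 to 1); they miss things now and then, are a little off and sometimes report something else, mostly with a low value. They report only what shows in the picture. A call takes as long as a camera call. They do not tell look-alikes from the thing itself.
- env.search_frame(picture, thing): "xyz" ([x, y, z] in m, in world coordinates, good to about 4 mm: the middle of the surface that is visible of it).
- env.trace(picture, thing): "mask" (400x640 bool, what is visible of it).
The state is a dict: "clock": time; "joint_positions": joint angles; "qvel": joint speeds; "joint_torque": joint torques, N m; "position": TCP position; "tool_rot": TCP orientation; "force": force on the tool from outside, world axes, zero at the start; "wrist_torque": the same for the moment, N m; "opening": opening from 0.0 (shut) to 1.0 (fully open).
Only numpy, scipy, OpenCV 4.12 (cv2) and the standard library are available. Lean on these libraries where they do the work, as an engineer would, in place of code of your own. Each camera call takes 0.05 s, during which the arm holds its last target. There are 200 camera calls.

## Working session

There is one attempt and no reset: what is moved stays moved. The work goes in short steps, each a Python script; the robot and the scene stay as the last script left them, time stands still between calls to the robot, and variables do not carry over. Pictures are saved under pics/ and viewed, about 8 in all and at most 12, crops included, and the job is handed in when it is done.

```bash
mkdir -p pics
python3 - <<'E'
from workcell import env
import cv2,numpy as np
s=env.read_state();print(s)
for n in ("top","side"):
    f=env.grab_frame(n);cv2.imwrite(f"pics/{n}0.png",f["image"])
    print(n,{k:v for k,v in f.items() if k!="image"})
    for t in ("tube_carrier","holder_grip","knob_grip","rail","rail_end","stop_face","carrier_nose","clamp_shoe"):
        try: print(t,[(np.round(d["xyz"],4).tolist(),round(d["score"],2)) for d in env.search_frame(f,t)])
        except Exception as e: print(t,e)
print(env.read_state()["clock"])
E
```

```text
{'clock': 0.0, 'joint_positions': array([ 7.96755750e+01,  2.20892432e+01,  3.79690917e-01, -2.80345637e-02,
       -6.84101908e+01, -1.48160112e+01]), 'qvel': array([-0.10035593, -0.03133635, -0.06726561,  0.0771088 , -0.00801983,
        0.07024827]), 'joint_torque': array([-7.13766872e-05, -3.90666318e+01,  1.87401724e+01,  4.21971023e+00,
        1.10464587e-02, -1.97170575e-04]), 'position': array([0.26526142, 0.56525516, 0.22147745]), 'tool_rot': array([-8.98775755e+01,  5.44067208e-03,  1.54849227e+02]), 'force': array([-0.34187891,  0.76279398, -0.36568617]), 'wrist_torque': array([-0.04844513, -0.03436837, -0.01126111]), 'opening': 0.9992441358430204}
top {'fx': 437.2902941673113, 'fy': 437.2902941673113, 'cx': 319.99480173271115, 'cy': 199.69593179023315, 'D': array([-0.07355139,  0.        ,  0.        ,  0.        ,  0.        ]), 'position': array([0.48390495, 0.21742715, 1.10415504]), 'orientation': array([  4.50404651,  -0.78813708, -88.57242181]), 'shot': 1}
tube_carrier [([0.4447, 0.2906, 0.0229], 0.84), ([0.3632, 0.4199, 0.0287], 0.75)]
holder_grip [([0.3651, 0.4189
[... 317 characters left out ...]
e []
side {'fx': 499.60066504598814, 'fy': 499.60066504598814, 'cx': 321.7871317204958, 'cy': 195.9816568575469, 'D': array([-0.15067189,  0.        ,  0.        ,  0.        ,  0.        ]), 'position': array([-0.04441967, -0.55142646,  0.70950522]), 'orientation': array([ 56.97970441,  -0.13790257, -38.64750028]), 'shot': 2}
tube_carrier [([0.4333, 0.2798, 0.029], 0.87), ([0.4833, 0.2816, 0.0482], 0.17)]
holder_grip [([0.4278, 0.2824, 0.0281], 0.97), ([0.3531, 0.4135, 0.0269], 0.77)]
knob_grip []
rail [([0.5213, -0.2052, 0.0351], 0.73)]
rail_end []
stop_face [([0.5344, -0.0924, 0.0529], 0.78)]
carrier_nose [([0.4346, 0.2798, 0.0258], 0.8), ([0.3613, 0.415, 0.0298], 0.77)]
clamp_shoe []
0.9
```

View pics/top0.png

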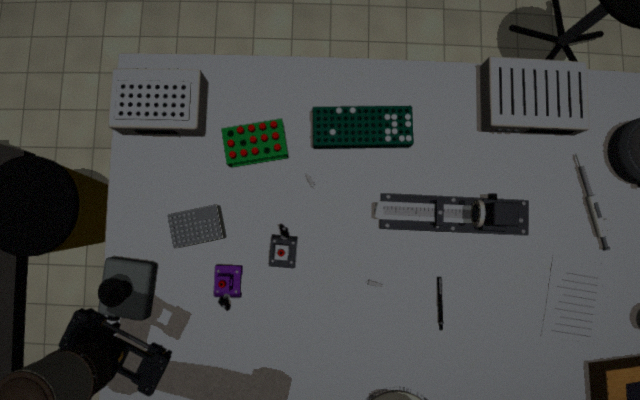

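View pics/side0.png

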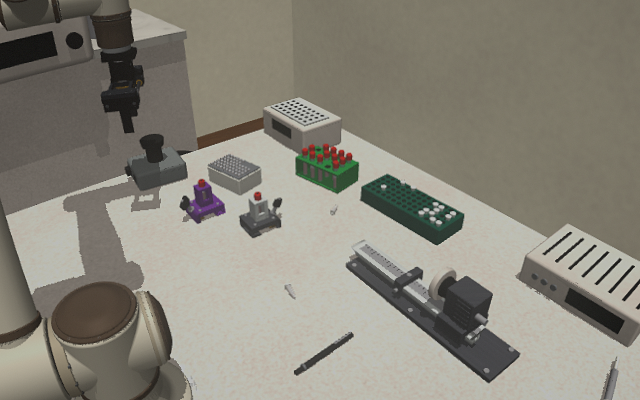

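```bash
cat > h.py <<'E'
from workcell import env
import cv2,numpy as np
from scipy.spatial.transform import Rotation as R
from scipy.optimize import least_squares
def cam(f):
    return dict(K=np.array([[f["fx"],0,f["cx"]],[0,f["fy"],f["cy"]],[0,0,1.]]),D=np.array(f["D"]),p=np.array(f["position"]),R=R.from_euler("xyz",f["orientation"],degrees=True).as_matrix())
F=np.diag([1,-1,-1.])
def proj(c,P):
    M=F@c["R"].T
    return cv2.projectPoints(np.atleast_2d(P).astype(float),cv2.Rodrigues(M)[0],-M@c["p"],c["K"],c["D"])[0][:,0]
def back(c,px,z):
    u=cv2.undistortPoints(np.array(px,float).reshape(-1,1,2),c["K"],c["D"])[:,0]
    d=(c["R"]@F@np.c_[u,np.ones(len(u))].T).T
    return c["p"]+d*((np.array(z)-c["p"][2])/d[:,2])[:,None]
def shot(n,fn):
    import pickle
    f=env.grab_frame(n);cv2.imwrite(f"pics/{fn}.png",f["image"]);pickle.dump(cam(f),open(f"pics/{fn}.pkl","wb"));return f
def load(fn):
    import pickle
    return pickle.load(open(f"pics/{fn}.pkl","rb"))
E
python3 - <<'E'
from h import *
for y in (0,180):
    for p in ([.44,.29,.3],[.54,0,.3],[.54,-.15,.1]): print(y,p,env.inverse_kinematics(p,[-90,0,y]))
f=env.grab_frame("wrist");c=cam(f);T=R.from_euler("xyz",env.read_state()["tool_rot"],degrees=True).as_matrix()
print("cam in tool",T.T@(c["p"]-env.read_state()["position"]),T.T@c["R"], f["fx"],f["D"])
t=shot("top","top1");c=cam(t)
print(back(c,[[283,251],[376,211],[436,211],[525,233],[383,229]],[.028,.038,.053,0.01,.01]))
E
```

```text
0 [0.44, 0.29, 0.3] [ 5.10409215e+01  9.70359161e+00 -5.54772566e+00 -2.54444375e-14
 -7.47486827e+01 -1.41040921e+02]
0 [0.54, 0, 0.3] [ 1.72130682e+01  1.10453714e+01 -3.87080161e+00 -2.54444375e-14
 -7.50838270e+01 -1.07213068e+02]
0 [0.54, -0.15, 0.1] [ 1.04250426e+00  2.26673069e+01 -1.80952474e+01 -2.54444375e-14
 -4.92374458e+01 -9.10425043e+01]
180 [0.44, 0.29, 0.3] [ 5.10409215e+01  9.70359161e+00 -5.54772566e+00  2.54444375e-14
 -7.47486827e+01  3.89590785e+01]
180 [0.54, 0, 0.3] [ 1.72130682e+01  1.10453714e+01 -3.87080161e+00  2.54444375e-14
 -7.50838270e+01  7.27869318e+01]
180 [0.54, -0.15, 0.1] [ 1.04250426e+00  2.26673069e+01 -1.80952474e+01  2.54444375e-14
 -4.92374458e+01  8.89574957e+01]
cam in tool [-0.06622952 -0.16321475 -0.00060972] [[-3.10907269e-04 -9.69577985e-01 -2.44782421e-01]
 [ 9.12971949e-04  2.44782056e-01 -9.69577698e-01]
 [ 9.99999535e-01 -5.24928238e-04  8.09092983e-04]] 340.7227826239762 [-0.00396721  0.          0.          0.          0.        ]
[[ 0.44077622  0.29211121  0.028     ]
 [ 0.54404824  0.06708174  0.038     ]
 [ 0.54684792 -0.07727084  0.053     ]
 [ 0.49873421 -0.32130205  0.01      ]
 [ 0.50090043  0.04480542  0.01      ]]
```

Run:
```python
from h import *
env.goto([.44,.29,.2],[-90,0,180])
f=shot("wrist","wc")
env.goto([.545,-.02,.2],[-90,0,180])
g=shot("wrist","wr")
print(env.read_state()["clock"])
for n,f in(("wc",f),("wr",g)):
    cv2.imwrite(f"pics/{n}_v.png",f["image"])
```

```text
3.5833
```

View pics/wc.png

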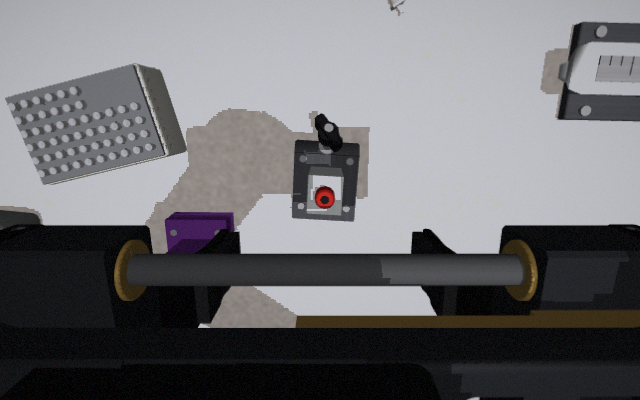

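View pics/wr.png

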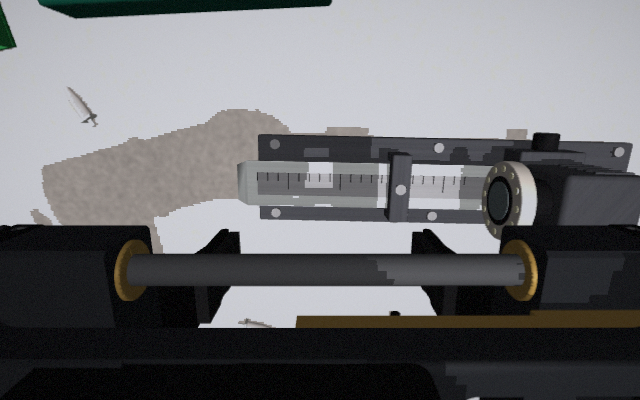

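Run:
```python
import cv2
def crop(n,x0,x1,y0,y1,s,o):
    i=cv2.imread(f"pics/{n}.png")[y0:y1,x0:x1]
    cv2.imwrite(f"pics/{o}.png",cv2.resize(cv2.convertScaleAbs(i,alpha=1.6),None,fx=s,fy=s,interpolation=cv2.INTER_CUBIC))
crop("wc",280,380,105,230,4.8,"c1"); crop("wr",230,420,120,230,4.2,"c2")
```

```text
(no output)
```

View pics/c1.png

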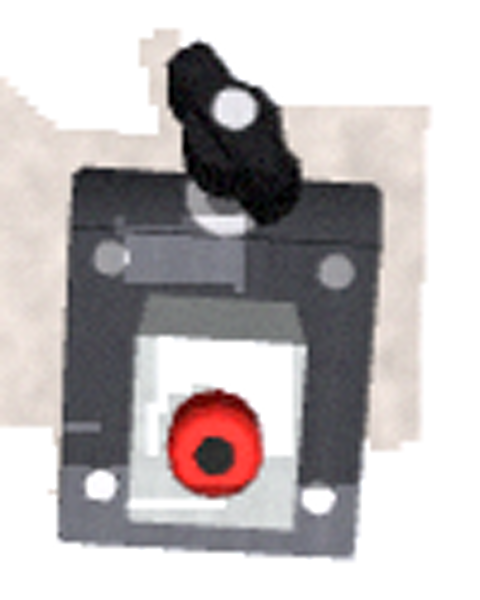

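View pics/c2.png

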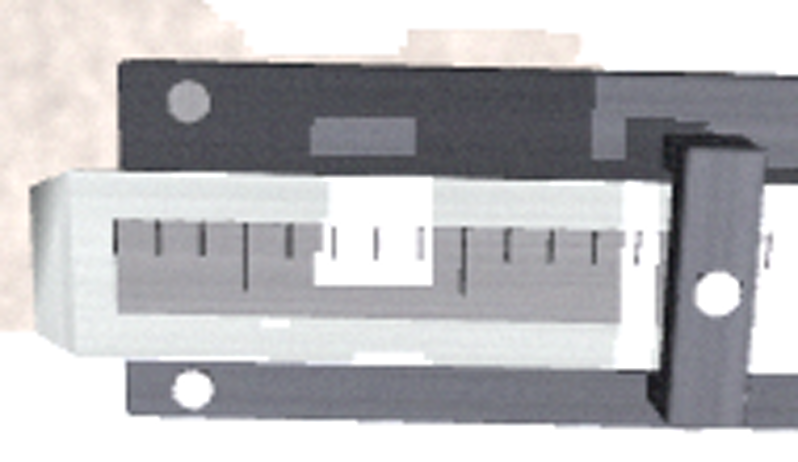

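```bash
cat > fit.py <<'E'
from h import *
def T(p,P):
    P=np.atleast_2d(P); a=np.array([p[0],p[1],0]); return R.from_euler("z",p[2]).apply(P)+a
c=load("wc"); px=np.array([[382,186],[77,168],[352,557],[58,540],[135,333],[307,347],[292,530],[128,518],[214,450]])/4.8+[280,105]
# carrier pts: img up=+X world=-x carrier ; img right=-Y world=+y carrier
m=np.array([[-39,32,28],[-39,-32,28],[39,32,28],[39,-32,28],[-17,-15,78],[-17,15,78],[17,15,78],[17,-15,78],[0,0,94]])/1000
if __name__=="__main__":
    r=least_squares(lambda p:(proj(c,T(p,m))-px).ravel(),[.44,.29,np.pi],loss="soft_l1",x_scale=[.01,.01,.1])
    print("carrier",r.x[:2],np.degrees(r.x[2]));print(np.round(r.fun.reshape(-1,2),1).tolist())
    kn=np.array([[235,110]])/4.8+[280,105]; print("knob",back(c,kn,[.058]),T(r.x,[[-.0563,0,.0577]]))
    # bar ends direction
    e=back(c,np.array([[195,50],[275,215]])/4.8+[280,105],[.05,.05]);print("bar ends",T([0,0,-r.x[2]],e-[*r.x[:2],0]))
    c2=load("wr"); q=np.array([[70,172],[78,354],[30,190],[37,336],[672,183],[650,370],[690,150],[668,410],[768,150],[745,425]])/4.2+[230,120]
    def mod(p):
        d=p[3]; return T(p,[[-.022,.01,.038],[.022,.01,.038],[-.0175,0,.035],[.0175,0,.035],[-.022,d,.038],[.022,d,.038],[-.032,d,.053],[.032,d,.053],[-.032,d+.018,.053],[.032,d+.018,.053]])
    def res(p):
        e=proj(c2,mod(p))-q; e[4:6,0]=0; return e.ravel()
    r2=least_squares(res,[.545,.067,np.pi,.14],loss="soft_l1",x_scale=[.01,.01,.1,.01])
    print("rail",r2.x[:2],np.degrees(r2.x[2]),r2.x[3]);print(np.round(r2.fun.reshape(-1,2),1).tolist())
    np.save("fit.npy",np.r_[r.x,r2.x])
    ct=load("top1"); print(proj(ct,T(r2.x,[[0,0,.035],[0,r2.x[3]+.009,.053]])),proj(ct,T(r.x,[[0,0,.094]])))
E
python3 fit.py
```

```text
carrier [0.44017674 0.29205277] 176.40738956765404
[[0.7, 2.1], [-1.3, 1.7], [0.3, 1.0], [-0.5, 0.7], [0.4, -0.7], [-0.1, -1.4], [0.0, -1.1], [-0.2, -0.7], [0.3, 0.0]]
knob [[0.49535135 0.28856669 0.058     ]] [[0.4963661  0.28852491 0.0577    ]]
bar ends [[-0.06542887 -0.00803074  0.05      ]
 [-0.035938    0.00900931  0.05      ]]
rail [0.54688489 0.06750765] 179.009251328254 0.14695216848042905
[[0.1, -0.2], [-0.2, 0.9], [0.1, -0.4], [0.0, -0.1], [0.0, -0.1], [0.0, -0.3], [-0.8, -0.9], [-0.1, 4.4], [0.4, -0.5], [0.4, 1.2]]
[[375.6723164  209.90665296]
 [440.51947281 212.20603823]] [[280.98948385 252.36683594]]
```

Run:
```python
from h import *
p=np.load("fit.npy");cx,cy,ca=p[:3];yaw=np.degrees(ca)
env.gripper_to(.75)
env.goto([cx,cy,.15],[-90,0,yaw])
env.move_straight([cx,cy,.044],rate=.1)
s=env.read_state();print(s["position"],s["tool_rot"],s["force"])
env.gripper_to(0,40)
s=env.read_state();print(s["position"],s["tool_rot"],s["opening"],s["force"],s["clock"])
off=s["position"]-np.array([cx,cy,0]);np.save("grasp.npy",np.r_[s["position"],s["tool_rot"]])
env.move_straight([cx,cy,.09],rate=.1)
s=env.read_state();print(s["position"],s["tool_rot"],s["opening"],s["force"],s["clock"])
f=shot("side","lift")
cv2.imwrite("pics/lift_c.png",cv2.resize(f["image"][130:260,180:340],None,fx=4,fy=4))
```

```text
[0.44057573 0.29243    0.04459606] [-9.00602140e+01  5.32106864e-02  1.76416606e+02] [ 0.95004234 -0.49035704  0.25615309]
[0.44010676 0.29193147 0.04403343] [-8.99875637e+01 -8.45437540e-03  1.76407534e+02] 0.3439673076143431 [-0.75804781 -1.24716728  0.87046443] 7.45
[0.43953687 0.29155129 0.08931089] [-8.99482284e+01 -7.41180792e-02  1.76379799e+02] 0.339648098589249 [ 0.03090884 -1.05167809 -3.79688358] 8.0583
```

View pics/lift_c.png

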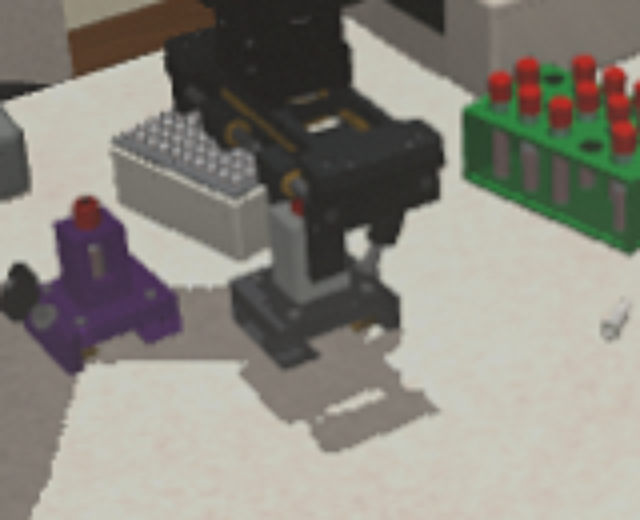

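```bash
cat > m.py <<'E'
from fit import *
p=np.load("fit.npy");rl=p[3:6];D=p[6];ry=np.degrees(rl[2]);ORI=[-90,0,ry]
def W(x,y,z): return T(rl,[[x,y,z+.044]])[0]
def st(l=""):
    s=env.read_state();q=R.from_euler("z",-rl[2]).apply(s["position"]-[rl[0],rl[1],.044])
    fr=R.from_euler("z",-rl[2]).apply(s["force"])
    print(l,"carrier in rail mm",np.round(q*1e3,1),"F rail",np.round(fr,1),"M",np.round(s["wrist_torque"],2),"rot",np.round(s["tool_rot"],2),"op",round(s["opening"],3),"t",s["clock"]);return q,fr
E
python3 - <<'E'
from m import *
env.goto(W(0,-.06,.08),ORI); st("above")
env.move_straight(W(0,-.06,.025),rate=.1); q,f=st("low")
env.move_straight(W(0,-.045,.0255),rate=.05); st("pre")
hit=env.move_straight(W(0,-.012,.0255),rate=.03,force_limit=12); print(hit); st("in20")
f=shot("side","ent"); cv2.imwrite("pics/ent_c.png",cv2.resize(f["image"][190:320,300:460],None,fx=4,fy=4))
E
```

```text
above carrier in rail mm [  0.5 -59.6  79.2] F rail [-0.1 -0.1 -3.5] M [-0.    0.09 -0.02] rot [-8.9970e+01 -9.0000e-02  1.7895e+02] op 0.341 t 8.925
low carrier in rail mm [ -0.4 -60.6  25.4] F rail [-0.5 -0.4 -3.9] M [ 0.02 -0.   -0.05] rot [-9.0010e+01  5.0000e-02  1.7907e+02] op 0.342 t 9.625
pre carrier in rail mm [ -0.2 -44.5  25.8] F rail [ 0.4  0.  -4.1] M [-0.03 -0.01 -0.02] rot [-9.0020e+01  3.0000e-02  1.7896e+02] op 0.338 t 10.075
False
in20 carrier in rail mm [ -0.  -12.1  25.5] F rail [-0.5  0.1 -3.5] M [-0.05 -0.03  0.04] rot [-90.     0.   179.02] op 0.342 t 11.325
```

View pics/ent_c.png

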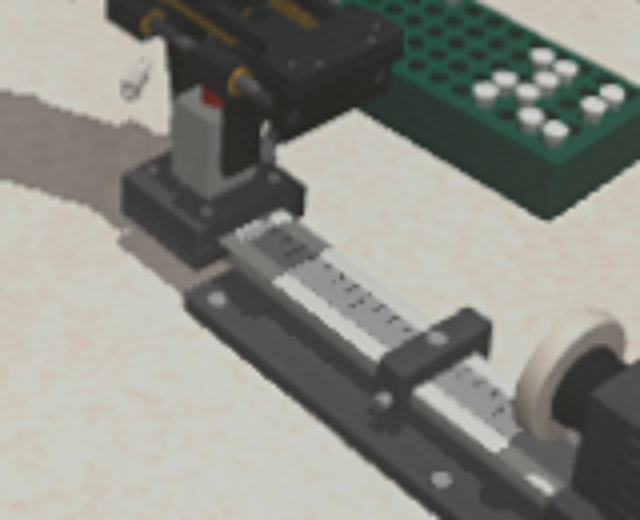

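Run:
```python
from m import *
for y in (.02,.06,.1):
    h=env.move_straight(W(0,y,.025),rate=.06,force_limit=15); q,f=st(str(h))
    if h: break
else:
    h=env.move_straight(W(0,.125,.025),rate=.025,force_limit=15); st("stop "+str(h)); env.dwell(.3); st()
```

```text
False carrier in rail mm [-0.1 20.2 25.1] F rail [ 0.5  0.3 -3.1] M [-0.04  0.    0.02] rot [-9.0010e+01  1.0000e-02  1.7898e+02] op 0.337 t 12.0583
False carrier in rail mm [-0.1 60.  25. ] F rail [-0.  -1.5 -3.5] M [-0.08  0.03 -0.02] rot [-9.001e+01  1.000e-02  1.790e+02] op 0.342 t 12.875
False carrier in rail mm [ -0.1 100.   25. ] F rail [-0.  -0.6 -3.7] M [-0.04 -0.03 -0.04] rot [-9.001e+01  1.000e-02  1.790e+02] op 0.341 t 13.6917
stop True carrier in rail mm [  0.5 115.1  24.3] F rail [-0.5 -0.9 -3.6] M [ 0.59 -0.2  -0.02] rot [-9.0210e+01 -1.0000e-02  1.7883e+02] op 0.343 t 14.375
 carrier in rail mm [  0.6 115.   24.1] F rail [ 0.8 -3.5  2.7] M [ 0.49 -0.18 -0.08] rot [-9.0140e+01 -6.0000e-02  1.7891e+02] op 0.339 t 14.675
```

Run:
```python
from m import *
env.gripper_to(.75); st("rel")
env.move_straight(W(0,.115,.16),rate=.2)
f=shot("wrist","home"); st()
cv2.imwrite("pics/home_c.png",cv2.resize(f["image"][80:230,240:420],None,fx=4.2,fy=4.2,interpolation=cv2.INTER_CUBIC))
c=load("home"); P=[.0,D-.032,.024]
m2=m@np.eye(3)+P
print("pred",np.round((proj(c,T(rl,m2))-[240,80])*4.2).tolist(), (proj(c,T(rl,np.array([[-.0563,0,.0577]])+P))-[240,80])*4.2)
```

```text
rel carrier in rail mm [  1.6 115.2  23.3] F rail [-0.4  0.3  1.2] M [-0.06 -0.02  0.03] rot [-90.14  -0.19 178.88] op 0.749 t 15.5583
 carrier in rail mm [  1.1 115.1 158.3] F rail [-0.7  0.7 -0.3] M [-0.04 -0.04  0.03] rot [-90.13  -0.38 178.86] op 0.752 t 16.4417
pred [[511.0, 267.0], [216.0, 267.0], [503.0, 609.0], [226.0, 609.0], [284.0, 410.0], [444.0, 410.0], [442.0, 583.0], [287.0, 583.0], [364.0, 520.0]] [[363.70504331 190.62072714]]
```

View pics/home_c.png

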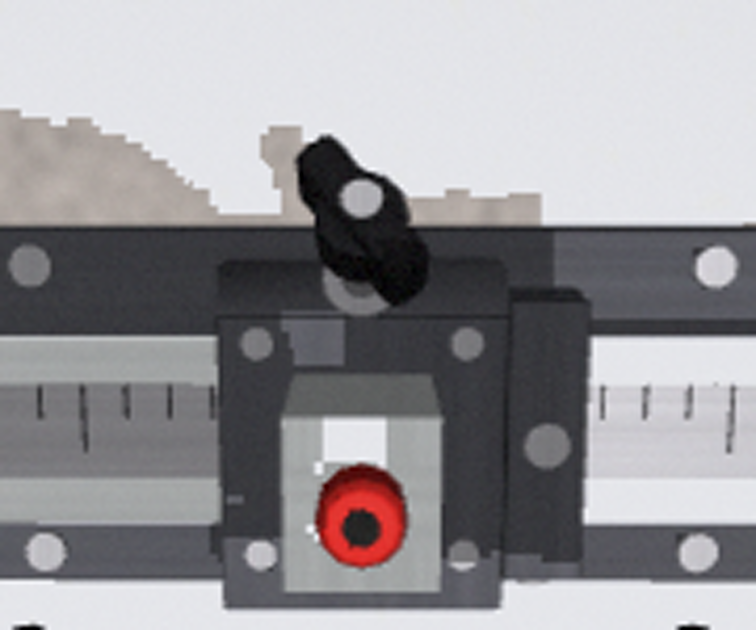

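```bash
cat >> m.py <<'E'
u=np.array([.866,0,.5]);v=np.array([0,1.,0]);ax=np.array([-.5,0,.866])
C0=np.array([0,D-.032,.024])
def kpose(q,sgn,back_=0.,lift=.003):
    b=np.cos(.7-q)*u+np.sin(.7-q)*v
    y=-ax; z=sgn*np.cross(ax,b); x=np.cross(y,z)
    M=R.from_euler("z",rl[2]).as_matrix()@np.c_[x,y,z]
    g=T(rl,[np.array([-.0515,0,.0495])+C0+ax*(back_+lift-.019)])[0]
    return g,R.from_matrix(M).as_euler("xyz",degrees=True)
E
python3 - <<'E'
from m import *
c=load("home")
for q in (0,.1,.2,.3):
    b=np.cos(.7-q)*u+np.sin(.7-q)*v
    P=np.array([-.0515,0,.0495])+C0
    print(q,[np.round((proj(c,T(rl,[P+ax*h+s*.017*b]))[0]-[240,80])*4.2).tolist() for s in(-1,1) for h in (-.0095,.0095)])
for s in(-1,1):
    for q in (.2,.8,1.45):
        for bk in (0,.06):
            j=env.inverse_kinematics(*kpose(q,s,bk)); print(s,q,bk,None if j is None else np.round(j,1))
E
```

```text
0 [[311.0, 178.0], [308.0, 131.0], [417.0, 293.0], [421.0, 252.0]]
0.1 [[318.0, 174.0], [315.0, 126.0], [411.0, 298.0], [414.0, 257.0]]
0.2 [[325.0, 170.0], [322.0, 122.0], [404.0, 302.0], [406.0, 261.0]]
0.3 [[332.0, 167.0], [330.0, 119.0], [396.0, 305.0], [399.0, 265.0]]
-1 0.2 0 [  8.5  43.    8.7  -4.7 -85.3 -69.2]
-1 0.2 0.06 [  8.1  42.8  16.6  -4.5 -93.4 -69.5]
-1 0.8 0 [   8.5   43.     8.7   -4.7  -85.3 -103.5]
-1 0.8 0.06 [   8.1   42.8   16.6   -4.5  -93.4 -103.9]
-1 1.45 0 [   8.5   43.     8.7   -4.7  -85.3 -140.8]
-1 1.45 0.06 [   8.1   42.8   16.6   -4.5  -93.4 -141.1]
1 0.2 0 [  8.5  43.    8.7  -4.7 -85.3 110.8]
1 0.2 0.06 [  8.1  42.8  16.6  -4.5 -93.4 110.5]
1 0.8 0 [  8.5  43.    8.7  -4.7 -85.3  76.5]
1 0.8 0.06 [  8.1  42.8  16.6  -4.5 -93.4  76.1]
1 1.45 0 [  8.5  43.    8.7  -4.7 -85.3  39.2]
1 1.45 0.06 [  8.1  42.8  16.6  -4.5 -93.4  38.9]
```

Run:
```python
from m import *
env.gripper_to(.45)
env.goto(*kpose(.2,1,.10))
p0,r0=kpose(.2,1,0.)
h=env.move_straight(p0,rate=.06,force_limit=10); print(h)
s=env.read_state();print(s["position"]-p0,s["force"],s["clock"])
if not h:
    f=shot("side","kn"); cv2.imwrite("pics/kn_c.png",cv2.resize(f["image"][150:300,330:510],None,fx=4,fy=4))
```

```text
False
[3.02666651e-04 3.52744562e-06 2.41853038e-04] [-1.06444361  0.06092467  0.52783497] 19.6667
```

View pics/kn_c.png

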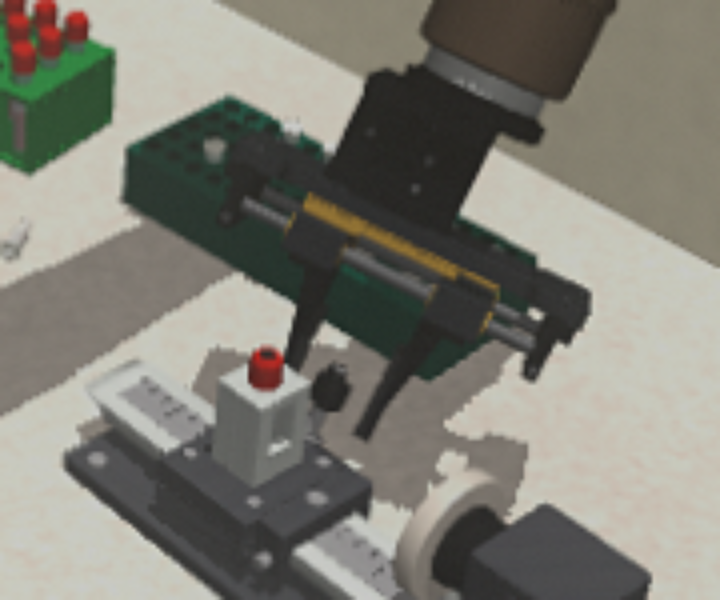

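Run:
```python
from m import *
def rep(l):
    s=env.read_state();a=R.from_euler("z",rl[2]).apply(ax);print(l,"F",np.round(R.from_euler("z",-rl[2]).apply(s["force"]),1),"Max",round(float(s["wrist_torque"]@a),3),"op",round(s["opening"],3),"j6",round(s["joint_positions"][5],1),"t",s["clock"])
env.gripper_to(0,12);rep("close")
env.gripper_to(0,50);rep("firm")
for q in np.arange(.35,1.26,.15):
    env.goto(*kpose(q,1)); rep(f"q{q:.2f}")
```

```text
close F [ 0.8 -0.7  0.3] Max 0.07 op 0.132 j6 110.9 t 20.3417
firm F [-1.  -0.1  1.1] Max 0.136 op 0.108 j6 110.8 t 20.5583
q0.35 F [-2.1 -0.9  0.4] Max -0.054 op 0.111 j6 102.4 t 20.825
q0.50 F [-2.7 -0.7 -0.6] Max -0.142 op 0.111 j6 93.9 t 21.0917
q0.65 F [-4.3 -1.6  0.6] Max -0.168 op 0.112 j6 85.4 t 21.3583
q0.80 F [-5.3 -1.3  0.8] Max -0.094 op 0.111 j6 76.7 t 21.625
q0.95 F [-6.2 -0.5 -0.4] Max -0.199 op 0.11 j6 68.1 t 21.8917
q1.10 F [-8.1 -0.4  0.7] Max -0.118 op 0.113 j6 59.5 t 22.1583
q1.25 F [-7.6 -0.6  0.8] Max -0.074 op 0.111 j6 50.9 t 22.425
```

Run:
```python
from m import *
def rep(l):
    M=[];
    for _ in range(4):
        env.dwell(.05); s=env.read_state();M.append(s["wrist_torque"])
    a=R.from_euler("z",rl[2]).apply(ax);print(l,"F",np.round(R.from_euler("z",-rl[2]).apply(s["force"]),1),"Max",np.round(np.array(M)@a,3),"op",round(s["opening"],3),"j6",round(s["joint_positions"][5],1),"t",s["clock"])
rep("1.25")
for q in (1.3,1.35,1.4,1.45):
    env.goto(*kpose(q,1)); rep(f"q{q:.2f}")
```

```text
1.25 F [-7.7  0.7  0.1] Max [ 0.006 -0.055 -0.039 -0.079] op 0.11 j6 51.0 t 22.625
q1.30 F [-7.8  1.   0.2] Max [0.093 0.149 0.143 0.126] op 0.107 j6 48.1 t 23.075
q1.35 F [-7.6 -0.3  0.1] Max [0.196 0.197 0.219 0.197] op 0.11 j6 45.3 t 23.525
q1.40 F [-8.6  0.8 -0.8] Max [0.233 0.234 0.203 0.234] op 0.11 j6 42.4 t 23.975
q1.45 F [-8.2  1.2  0.3] Max [0.318 0.297 0.252 0.233] op 0.11 j6 39.6 t 24.425
```

Run:
```python
from m import *
env.goto(*kpose(1.5,1)); s=env.read_state(); print(s["wrist_torque"],s["force"],s["opening"],s["joint_positions"][5])
env.gripper_to(.4)
env.move_straight(kpose(1.5,1,.1)[0],rate=.1)
s=env.read_state(); print(s["wrist_torque"],s["force"])
env.goto(W(.001,.115,.158),[-90,0,ry])
f=shot("wrist","fin");st()
cv2.imwrite("pics/fin_c.png",cv2.resize(f["image"][80:230,240:420],None,fx=4.2,fy=4.2,interpolation=cv2.INTER_CUBIC))
c=load("fin")
for q in (1.2,1.35,1.5):
    b=np.cos(.7-q)*u+np.sin(.7-q)*v;P=np.array([-.0515,0,.0495])+C0
    print(q,[np.round((proj(c,T(rl,[P+ax*h+s*.017*b]))[0]-[240,80])*4.2).tolist() for s in(-1,1) for h in (-.0095,.0095)])
m2=m+C0;print("pred",np.round((proj(c,T(rl,m2))-[240,80])*4.2).tolist())
```

```text
[-0.01279619 -2.90551159  0.30790049] [ 7.22844802 -1.00495835 -0.77818655] 0.11324785237495305 36.69705568250162
[-0.00503569 -1.06926571 -0.03136487] [0.38421791 0.55502358 0.10186224]
 carrier in rail mm [  0.6 114.9 158. ] F rail [ 0.1  0.5 -0.5] M [-0.03 -0.07  0.01] rot [-90.    -0.   178.98] op 0.397 t 27.35
1.2 [[402.0, 173.0], [404.0, 125.0], [323.0, 304.0], [320.0, 264.0]]
1.35 [[412.0, 179.0], [415.0, 131.0], [312.0, 298.0], [309.0, 257.0]]
1.5 [[421.0, 186.0], [425.0, 139.0], [303.0, 290.0], [299.0, 249.0]]
pred [[510.0, 270.0], [215.0, 270.0], [501.0, 612.0], [224.0, 612.0], [283.0, 411.0], [443.0, 411.0], [441.0, 585.0], [285.0, 585.0], [363.0, 521.0]]
```

View pics/fin_c.png

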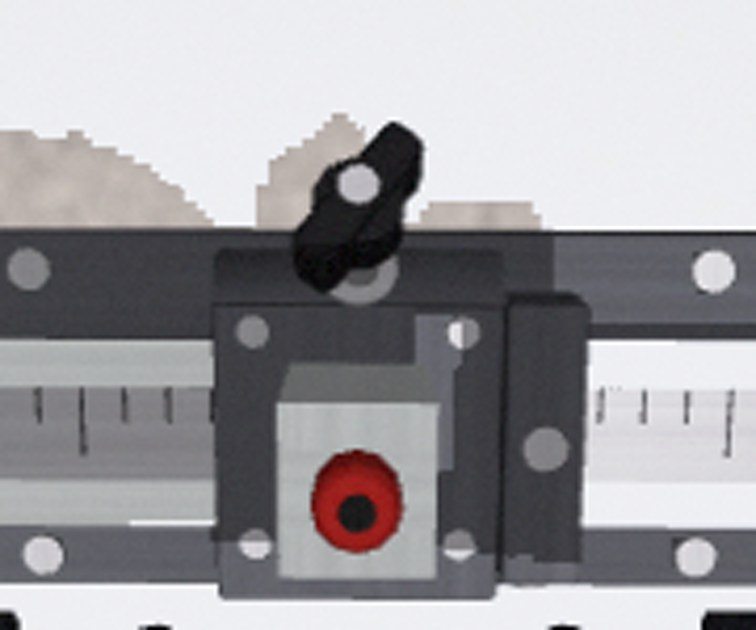

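Run:
```python
from m import *
import itertools
for n in("home","fin"):
    im=cv2.imread(f"pics/{n}.png").max(2); c=load(n); S=8
    reg=np.zeros((400,640),np.uint8);reg[105:153,305:350]=1
    dark=((im<35)&(reg>0)).astype(np.uint8)
    num,lab,sta,_=cv2.connectedComponentsWithStats(dark); k=1+np.argmax(sta[1:,4]); dk=cv2.morphologyEx((lab==k).astype(np.uint8),cv2.MORPH_CLOSE,np.ones((5,5)))
    best=[]
    for q,dx,dy,hub in itertools.product(np.arange(-.1,1.71,.05),np.arange(-.005,.0021,.001),np.arange(-.003,.0031,.001),(0,.008)):
        if (n=="home")!=(q<.7): continue
        P=np.array([-.0515+dx,dy,.0495])+C0;b=np.cos(.7-q)*u+np.sin(.7-q)*v;w=np.cross(ax,b)
        pts=[P+s*.017*b+t*.005*w+h*.0095*ax for s in(-1,1) for t in(-1,1) for h in(-1,1)]
        mk=np.zeros((400,640),np.uint8);cv2.fillConvexPoly(mk,cv2.convexHull(np.round(proj(c,T(rl,pts))*16).astype(np.int32)),1,shift=4)
        if hub:
            th=np.linspace(0,6.28,20); cp=[P-.0095*ax+hub*(np.cos(a)*u+np.sin(a)*v)+h*ax for a in th for h in (0,.019)]
            cv2.fillConvexPoly(mk,cv2.convexHull(np.round(proj(c,T(rl,cp))*16).astype(np.int32)),1,shift=4)
        best.append(((mk&dk).sum()/(mk|dk).sum(),round(q,2),round(dx*1e3),round(dy*1e3),hub))
    best.sort(reverse=True);print(n,dk.sum(),best[:8])
```

```text
home 641 [(np.float64(0.7052280311457174), np.float64(0.1), 2, -1, 0.008), (np.float64(0.7016574585635359), np.float64(0.05), 2, -2, 0.008), (np.float64(0.698781838316722), np.float64(0.15), 2, -1, 0.008), (np.float64(0.6974128233970753), np.float64(0.2), 2, -1, 0.008), (np.float64(0.6970362239297475), np.float64(0.05), 2, -1, 0.008), (np.float64(0.6955093099671413), np.float64(0.05), 1, -2, 0.008), (np.float64(0.6925601750547046), np.float64(0.1), 1, -2, 0.008), (np.float64(0.6921373200442967), np.float64(0.1), 2, -2, 0.008)]
fin 610 [(np.float64(0.6692913385826772), np.float64(1.2), -2, -1, 0.008), (np.float64(0.6685144124168514), np.float64(1.25), -1, -1, 0.008), (np.float64(0.6659340659340659), np.float64(1.3), -1, -1, 0.008), (np.float64(0.6633221850613155), np.float64(1.2), -1, -1, 0.008), (np.float64(0.6629834254143646), np.float64(1.25), -2, -1, 0.008), (np.float64(0.6626240352811467), np.float64(1.25), 0, -2, 0.008), (np.float64(0.6622369878183831), np.float64(1.25), 0, -1, 0.008), (np.float64(0.6611479028697572), np.float64(1.2), -1, -2, 0.008)]
```

Run:
```python
from m import *
o=R.from_euler("z",rl[2]).apply([-.0015,-.001,.001])
def kp(q,b=0): p,r=kpose(q,1,b,.002); return p+o,r
def rep(l):
    s=env.read_state();a=R.from_euler("z",rl[2]).apply(ax);print(l,"F",np.round(R.from_euler("z",-rl[2]).apply(s["force"]),1),"Max",round(float(s["wrist_torque"]@a),3),"op",round(s["opening"],3),"j6",round(s["joint_positions"][5],1),"t",s["clock"])
env.goto(*kp(1.27,.1)); rep("pre")
h=env.move_straight(kp(1.27)[0],rate=.08,force_limit=10);print(h);rep("at")
if not h:
    env.gripper_to(0,60); env.dwell(.15); rep("grip")
    for q in (1.35,1.45,1.55,1.6): env.goto(*kp(q)); env.dwell(.1); rep(q)
    env.gripper_to(.4); rep("rel")
    env.move_straight(kp(1.6,.1)[0],rate=.1)
    env.goto(W(.001,.115,.158),[-90,0,ry])
    f=shot("wrist","fin2");st()
    a=cv2.imread("pics/fin.png")[80:230,240:420]
    cv2.imwrite("pics/fin2_c.png",cv2.resize(f["image"][80:230,240:420],None,fx=4.2,fy=4.2,interpolation=cv2.INTER_CUBIC))
```

```text
pre F [ 0.1 -0.1  0.1] Max -0.025 op 0.398 j6 48.9 t 28.0167
False
at F [-0.4 -0.3  0.6] Max 0.002 op 0.404 j6 49.5 t 29.4167
grip F [-0.2  0.1  0.4] Max 0.018 op 0.11 j6 49.5 t 30.1417
1.35 F [-0.3  0.1  0.1] Max -0.028 op 0.109 j6 45.0 t 30.4917
1.45 F [-0.6  0.1  0.4] Max 0.153 op 0.108 j6 39.3 t 30.8417
1.55 F [-1.4 -0.1  0. ] Max 0.236 op 0.106 j6 33.6 t 31.1917
1.6 F [-1.4 -0.6  0.9] Max 0.319 op 0.106 j6 30.7 t 31.5417
rel F [ 0.8 -0.2 -0.1] Max -0.004 op 0.397 j6 30.6 t 32.2917
 carrier in rail mm [  0.2 114.9 157.6] F rail [-0.2 -0.  -0.5] M [-0.04 -0.08  0.01] rot [-8.9990e+01 -4.0000e-02  1.7895e+02] op 0.399 t 34.2917
```

View pics/fin2_c.png

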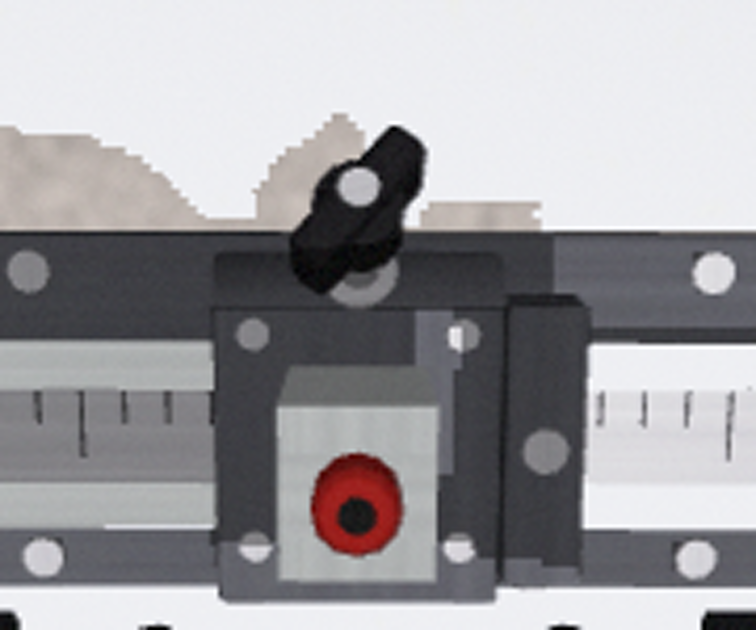

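Run:
```python
from workcell import env
env.dwell(.3); env.close_job(); print(env.read_state()["clock"])
```

```text
the job is handed in; nothing more can be done
the job is handed in; nothing more can be done
```

I fitted the dark carrier on the rail from its open end, pushed it home against the stop, tightened the clamp knob in two strokes and handed the job in at about 35 s. `env.close_job()` gave no verdict, so success is judged from my own checks below.

- **Mounting:** the carrier went on with no contact force on entry. It met the stop with its origin at 115.0 mm along the rail, as measured beforehand. The knob was on the side away from the robot, and the tube stayed upright in every picture.
- **Tightness:** the first stroke was commanded to 1.5 rad, but a fit of the knob's outline showed only about 1.25 rad, so the bar had lagged in the pads. I gripped again and turned further. The resistance reached about 0.32 N m, which the task text puts at about 1.35 rad. The last picture shows the bar turned only slightly further, so I put it at 1.3 to 1.35 rad. I did not measure the shoe force itself.
- **Final position:** tightening moved the carrier about 3 mm away from the robot, taking up the play, and left a gap of roughly 0.7 mm at the stop. Both are within the limits. It still looks aligned with the rail.
- **Surroundings:** the gripper ended clear, above the carrier. No command went near the racks or the tip box, though I took no final picture of them.

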